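# Slide the oil bottle home into its rack bay

### The arm

A 7-joint arm with a two-finger parallel gripper is mounted at the origin on a cart in front of the work surface, level with it; the furniture and walls round the work are solid. World frame = base frame: x ahead of the robot, y to its left, z up, the work surface at z = 0. Lengths are in m, angles in degrees, forces in N, time in s.
With the tool pointing down it reaches from about 0.35 to 0.775 m from the base axis. Payload 3.1 kg.
Tool frame: the origin (TCP) lies on the centre line of the jaws, within the pads' length; the fingertips stand 17 mm ahead of it and the grasp point (between the pads) lies 2 mm behind it (robot.tip_reach is the distance from the TCP to the fingertips, in m); z points along the fingers, y is the direction in which the jaws open and shut (so a half turn about z gives the same grasp; the last joint's range is limited). The gripper opens to 85 mm and grips with 20 to 120 N. Pads are 22 mm wide; open, the fingers measure 114 mm over their backs; the gripper's body (76 mm by 85 mm) begins 54 mm behind the grasp point. The pads swing forward as they close: fully open they stand 13 mm farther back than shut.
Start: joints at [63.787, 17.813, 0.802, 86.603, -0.252, 75.585, -1.558], TCP at [0.222, -0.503, 0.248] pointing down, gripper open.
Joint ranges: [-154.91, 154.91], [-16.99, 109.72], [-72.82, 74.43], [7.12, 147.25], [-82.49, 262.49], [11.32, 116.49], [-174.64, 174.64]. Speed limits (degrees/s): [159.86, 159.86, 180, 180, 180, 180, 180].

### API

Orientations are given as [roll, pitch, yaw] about the fixed x, y, z axes, in that order (R = Rz(yaw) Ry(pitch) Rx(roll)).
In Python, from station import robot, fingers, vision, workorder, recognise gives the robot as it stands. Calls block until the motion is done:
- robot.move_to(position, orientation): joint-space move of the TCP to a pose.
- robot.line_to(position, orientation=None, velocity=0.15, f_stop=None): straight line of the TCP; orientation=None keeps the orientation; velocity is the mean speed in m/s. With f_stop (N) it stops when the force on the tool has changed by that much, and returns True; else False.
- robot.move_j(angles): joint-space move.
- fingers.gripper_to(opening, force=None): opening from 0.0 (shut) to 1.0 (fully open); force is the grip in N (None keeps the last); returns when the fingers have stopped.
- robot.pause(seconds).
- robot.inverse_kinematics(position, orientation): joint angles nearest the present ones, or None.
- vision.grab_frame(name): name is "scene" or "top" or "wrist"; returns the picture (420x560x3 uint8, red, green, blue); there is no depth.
- vision.calibration(name): a dict with "mtx" (3x3 intrinsics, pixels), "extrinsics" (4x4, takes a point from world to camera coordinates); the wrist camera has in their place "T_tool_cam" (4x4, takes a point from camera to tool coordinates, whose origin is the TCP and whose axes are the flange's). Camera axes: x right, y up, looking along -z (the intrinsics and any distortion apply to the point x, -y, -z); pixel columns grow to the right and rows downward; lengths in m; the calibration is good to about 2 mm. The wrist camera is an equidistant fisheye: a pixel r from the principal point sees the ray r / f radians off the axis. A picture is of the moment at which its call begins: read the wrist's pose just before it. calibration takes no time and is no camera call.
A pose or a line that the arm cannot do raises robot.PlanningError and nothing moves.
- workorder.close_job(): hands the job in, once; it reports no verdict.
Trained networks look in the newest picture that a camera, given by its name, has taken for a name from the list of things; names that differ only in an ending like _2 or _b are one class to them, and where a whole thing is asked for, a point or a joint stands for the part that bears it (a point fixed in the world has none). Each returns a list of dicts, best first, with "p" (0 to 1); they miss things now and then, are a little off and sometimes report something else, mostly with a low value. They report only what shows in the picture. A call takes as long as a camera call.
- recognise(label, camera): "rect" ([centre column, centre row, width, height] in pixels, round what is visible of it).
Readings, each from a call of its own:
- robot.current_time_s(): time.
- robot.current_joint_positions(): joint angles.
- robot.current_dq(): joint speeds.
- robot.current_joint_torque(): joint torques, N m.
- robot.current_tool_pos(): TCP position.
- robot.current_eef_rot(): TCP orientation.
- robot.current_contact_force(): force on the tool from outside, world axes, zero at the start.
- robot.current_torque(): the same for the moment, N m.
- robot.current_finger_gap(): opening from 0.0 (shut) to 1.0 (fully open).
Only numpy, scipy, OpenCV 4.12 (cv2) and the standard library are available. Lean on these libraries where they do the work, as an engineer would, in place of code of your own. Each camera call takes 0.05 s, during which the arm holds its last target.

### The job

Push the tall dark green oil bottle across the worktop into the free bay of the low wire rack, the bay with the green spot on the worktop, until it stands fully home against the bay's back rail. Push it gently and low on its body with the fingers, so that it slides upright without tipping: do not grip, lift or carry it. Leave the yellow sauce bottle in the other bay, the spice jar and the steel shaker where they stand, and let go of everything at the end.

Things in the scene. Friction and masses are not known exactly. Their poses are not given: they have to be found in the camera images.
- oil_bottle: Tall dark green bottle with a black cap, upright and loose: round body 62 mm in diameter up to 160 mm, then a neck; 227 mm tall, about 0.55 kg. Origin: centre of its underside, z up; its yaw is arbitrary. It slides with ordinary friction: pushed at a height of 20 to 40 mm it stays upright, pushed much higher it tips.
- rack: Steel wire rack fixed to the worktop, no floor, 41 mm high. Origin: on the worktop, mid-width. x points into the bays (push direction), y along the width, z up. Back rails along y (heights 14, 38 mm), front face at x = +31 mm. Three 6 mm side wires at y = -96, 0, +96 mm reach forward to x = -23 mm: two bays, open to -x, 90 mm clear, centred at y = -48, +48 mm. A bottle fully home has its centre at x = 0.
- spot: Flat green round spot, 44 mm across and 1 mm thick, only a mark and no obstacle, on the worktop in the free bay (either one). Origin: its centre on the worktop, which is where the centre of the oil bottle stands when it is fully home and in the middle of the bay. Its axes are parallel to the rack's.
- yellow_bottle: Yellow sauce bottle with a blue cap, loose, standing in the middle of the rack's other bay (96 mm from the spot), about 53 x 62 mm across, 182 mm tall. Origin: centre of its underside. To be left alone.
- spice_jar: Spice jar with a green lid, loose, 46 mm in diameter, 106 mm tall, standing farther from the robot than the oil bottle. Origin: centre of its underside. To be left alone.
- shaker: Churn-shaped steel shaker, loose, 64 mm in diameter, 116 mm tall, standing behind the rack's back rail. Origin: centre of its underside. To be left alone.

How it is judged:
By the outcome, as a careful person would: the job done as asked, in the order asked, and still so for the second after the job is handed in, with the robot touching nothing.
It also fails if it takes over 56 s, if anything falls off the work surface, if the arm or the gripper's body presses on something with over 40 N, if the wrist force passes 120 N, or if a joint passes its speed limit or range.

## Working session

There is one attempt and no reset: what is moved stays moved. The work goes in short steps, each a Python script; the robot and the scene stay as the last script left them, time stands still between calls to the robot, and variables do not carry over. Pictures are saved under pics/ and viewed, and the job is handed in when it is done.

```bash
mkdir -p pics; ls
python3 - <<'E'
from station import robot, fingers, vision, workorder, recognise
import cv2, numpy as np
for n in ["scene","top","wrist"]:
    im=vision.grab_frame(n); cv2.imwrite(f"pics/{n}0.png",im[:,:,::-1])
    c=vision.calibration(n); print(n,{k:np.round(v,4).tolist() if not isinstance(v,str) else v for k,v in c.items()})
    if n!="wrist":
        for l in ["oil_bottle","rack","spot","yellow_bottle","spice_jar","shaker"]:
            print(l,[(round(d["p"],2),np.round(d["rect"],1).tolist()) for d in recognise(l,n)][:2])
print(robot.current_time_s(),robot.current_tool_pos(),robot.current_eef_rot(), robot.tip_reach)
E
```

```text
pics
scene {'mtx': [[415.3462, 0.0, 279.2066], [0.0, 415.3462, 211.5912], [0.0, 0.0, 1.0]], 'extrinsics': [[-0.4354, -0.9, 0.021, 0.0944], [0.5758, -0.2604, 0.775, -0.4245], [-0.692, 0.3495, 0.6316, -0.3866], [0.0, 0.0, 0.0, 1.0]]}
oil_bottle [(0.56, [210.1, 217.6, 39.4, 120.4])]
rack [(0.73, [209.1, 216.1, 40.2, 121.0]), (0.56, [338.9, 238.2, 71.3, 81.9])]
spot [(0.48, [324.4, 226.4, 14.5, 16.0])]
yellow_bottle [(0.58, [350.2, 223.4, 45.2, 95.6]), (0.19, [209.8, 214.7, 38.5, 119.9])]
spice_jar []
shaker []
top {'mtx': [[406.1369, 0.0, 277.4933], [0.0, 406.1369, 213.2056], [0.0, 0.0, 1.0]], 'extrinsics': [[-0.0253, -0.9997, 0.0071, -0.1997], [0.9927, -0.0243, 0.1182, -0.6132], [-0.118, 0.01, 0.993, -0.7991], [0.0, 0.0, 0.0, 1.0]]}
oil_bottle [(0.6, [175.1, 239.4, 49.3, 37.6])]
rack [(0.8, [301.4, 258.8, 34.5, 96.7])]
spot [(0.72, [304.6, 236.2, 14.9, 19.8])]
yellow_bottle [(0.7, [303.8, 283.9, 32.2, 36.4])]
spice_jar [(0.84, [232.3, 151.1, 27.6, 26.4])]
shaker [(0.83, [386.9, 235.4, 42.8, 33.1])]
wrist {'mtx': [[325.1923, 0.0, 280.0869], [0.0, 325.1923, 207.2383], [0.0, 0.0, 1.0]], 'T_tool_cam': [[0.0002, 0.9656, 0.2601, 0.0653], [1.0, 0.0001, -0.0011, 0.0005], [-0.0011, 0.2601, -0.9656, -0.1255], [0.0, 0.0, 0.0, 1.0]]}
0.75 [ 0.22216344 -0.50314048  0.24832226] [1.79996970e+02 1.53980060e-03 2.38244422e+01] 0.017
```

```bash
python3 -c "
import cv2
a=cv2.imread('pics/top0.png');cv2.imwrite('pics/topc.png',cv2.resize(a[120:320,130:430],None,fx=2.6,fy=2.6,interpolation=cv2.INTER_CUBIC))"
```

```text
(no output)
```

View pics/scene0.png

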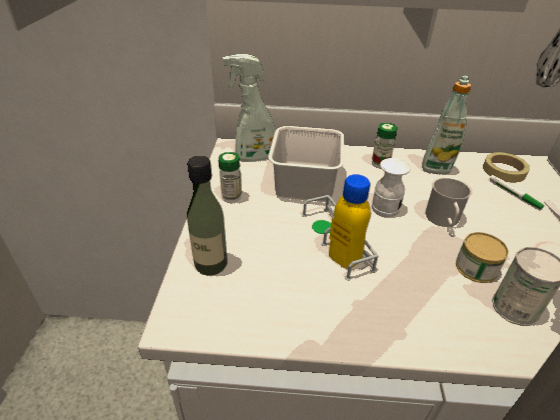

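View pics/top0.png

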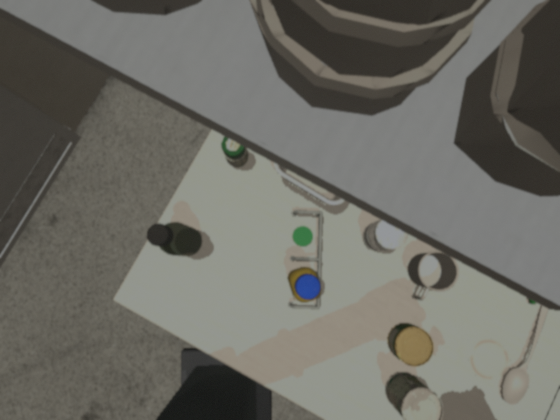

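View pics/topc.png

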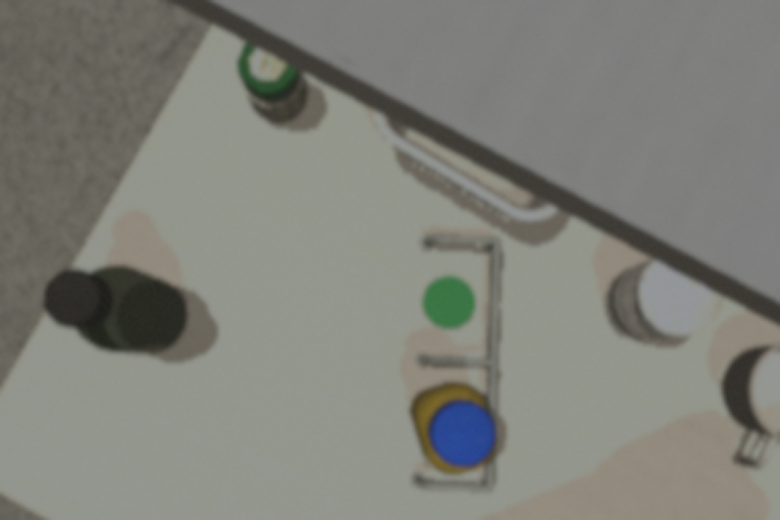

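The top view shows the spot at about (303,236) and the rack's bays opening to the left of the image. The oil bottle's base is near (190,240), the yellow bottle is at (305,286), the spice jar at (234,150) and the shaker at (385,235). Next I'll turn these into world positions.

```bash
cat > h.py <<'E'
import numpy as np, cv2
from scipy.optimize import least_squares
from station import robot, fingers, vision, workorder, recognise
CAL={n:vision.calibration(n) for n in ("scene","top")}
def proj(n,P):
    c=CAL[n];P=np.atleast_2d(P);E=c["extrinsics"]
    q=P@E[:3,:3].T+E[:3,3]; q=q*[1,-1,-1]
    uv=q@c["mtx"].T
    return uv[:,:2]/uv[:,2:]
def back(n,uv,z=0):
    c=CAL[n];E=c["extrinsics"];R=E[:3,:3];o=-R.T@E[:3,3]
    d=np.linalg.inv(c["mtx"])@[uv[0],uv[1],1]; d=R.T@(d*[1,-1,-1])
    return o+d*(z-o[2])/d[2]
def bottle_mask(n,xy):
    m=np.zeros((420,560),np.uint8)
    a=np.linspace(0,2*np.pi,48); 
    prof=[(0,.031),(.155,.031),(.175,.02),(.19,.015),(.227,.015)]
    for (z0,r0),(z1,r1) in zip(prof[:-1],prof[1:]):
        p=np.vstack([np.c_[xy[0]+r*np.cos(a),xy[1]+r*np.sin(a),0*a+z] for z,r in((z0,r0),(z1,r1))])
        cv2.fillConvexPoly(m,cv2.convexHull(np.round(proj(n,p)*16).astype(np.int32)),255,shift=4)
    return m
E
python3 - <<'E'
from h import *
im={n:cv2.imread(f"pics/{n}0.png") for n in("top","scene")}
for n in im:
    hsv=cv2.cvtColor(im[n],cv2.COLOR_BGR2HSV)
    m=cv2.inRange(hsv,(45,120,60),(80,255,255))
    k,l,s,c=cv2.connectedComponentsWithStats(m)
    for i in range(1,k):
        if s[i,4]>60: print(n,s[i],c[i],back(n,c[i],0.001))
    print("o cam",-CAL[n]["extrinsics"][:3,:3].T@CAL[n]["extrinsics"][:3,3])
# rack corners, top, from crop
f=lambda u,v:(u/2.6+130,v/2.6+120)
for nm,p,z in [("backL",(496,240),.038),("backR",(490,484),.038),("midfront",(422,361),.038),("f1",(425,243),.038),("f2",(417,481),.038)]:
    print(nm,back("top",f(*p),z))
for nm,p,z in [("yellow cap",f(462,434),.182),("jar lid",f(268,66),.106),("shaker top",f(672,300),.116),("oil cap",f(76,298),.227),("oil base R edge",f(186,318),.0)]: print(nm,back("top",p,z))
E
```

```text
top [294 228  17  17 223] [302.30044843 235.94618834] [ 0.56212687 -0.26700392  0.001     ]
o cam [ 0.50936758 -0.2065727   0.86739263]
scene [379 123  18   9  79] [387.72151899 127.40506329] [ 0.86283148 -0.66542242  0.001     ]
scene [219 153  20  14  99] [228.88888889 159.17171717] [ 0.88696732 -0.18112787  0.001     ]
scene [523 194  20  14  94] [532.24468085 200.40425532] [ 0.43976698 -0.75337118  0.001     ]
scene [312 220  19  14 177] [320.57062147 225.94915254] [ 0.56423965 -0.26422702  0.001     ]
o cam [0.01802643 0.10947219 0.57117205]
backL [ 0.60758871 -0.30403282  0.038     ]
backR [ 0.41842488 -0.29223355  0.038     ]
midfront [ 0.51389608 -0.2426237   0.038     ]
f1 [ 0.60657224 -0.24774214  0.038     ]
f2 [ 0.42215453 -0.23605311  0.038     ]
yellow cap [ 0.46604172 -0.26059657  0.182     ]
jar lid [ 0.73333366 -0.13208867  0.106     ]
shaker top [ 0.55219469 -0.41884708  0.116     ]
oil cap [ 0.55605826 -0.02596621  0.227     ]
oil base R edge [ 0.55397249 -0.05199377  0.        ]
```

Run:
```python
from h import *
from scipy.optimize import minimize
im={n:cv2.imread(f"pics/{n}0.png") for n in("top","scene")}
mk={}
m=np.full((420,560),cv2.GC_BGD,np.uint8)
def seg(n,xy):
    M=bottle_mask(n,xy); out=np.full((420,560),cv2.GC_BGD,np.uint8)
    out[cv2.dilate(M,np.ones((25,25)))>0]=cv2.GC_PR_BGD; out[M>0]=cv2.GC_PR_FGD; out[cv2.erode(M,np.ones((13,13)))>0]=cv2.GC_FGD
    cv2.grabCut(im[n],out,None,np.zeros((1,65)),np.zeros((1,65)),6,cv2.GC_INIT_WITH_MASK)
    return ((out==1)|(out==3)).astype(np.uint8)*255
res=[]
for n in im:
    g=seg(n,(.556,-.028))
    f=lambda p:np.mean((cv2.GaussianBlur(bottle_mask(n,p),(5,5),0).astype(float)-cv2.GaussianBlur(g,(5,5),0))**2)
    best=min((f((x,y)),x,y) for x in np.arange(.53,.585,.005) for y in np.arange(-.05,.0,.005))
    r=minimize(f,best[1:],method="Nelder-Mead",options=dict(initial_simplex=[best[1:],(best[1]+.004,best[2]),(best[1],best[2]+.004)]))
    print(n,best,r.x,r.fun); 
    v=im[n].copy(); cs,_=cv2.findContours(bottle_mask(n,r.x),0,2); cv2.drawContours(v,cs,-1,(0,0,255),1)
    x0,y0=(130,180) if n=="top" else (150,140)
    res.append(cv2.resize(v[y0:y0+140,x0:x0+110],None,fx=3.4,fy=3.4,interpolation=2))
cv2.imwrite("pics/fit.png",np.hstack(res))
print(robot.inverse_kinematics([.556,.06,.02],[180,0,0]))
print(robot.inverse_kinematics([.556,.06,.02],[180,0,90]))
```

```text
top (np.float64(86.68490646258503), np.float64(0.555), np.float64(-0.030000000000000013)) [ 0.55288916 -0.03545142] 81.49422193877551
scene (np.float64(132.11345238095237), np.float64(0.555), np.float64(-0.020000000000000018)) [ 0.55435219 -0.02147539] 118.03764455782313
[  10.72778941   34.81100904  -25.8050477    99.76521304   18.99368904
   49.77767371 -113.45656878]
[ 18.0980769   37.58919953 -36.70420458  99.47530296  27.47576909
  52.20571004 -30.15007538]
```

View pics/fit.png

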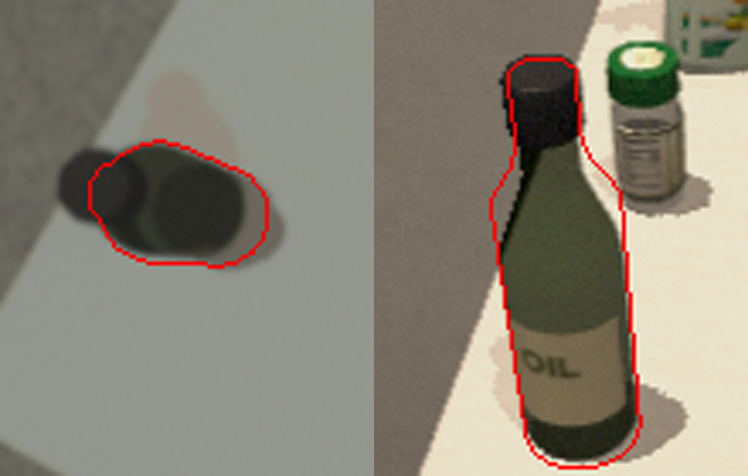

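View pics/wrist0.png

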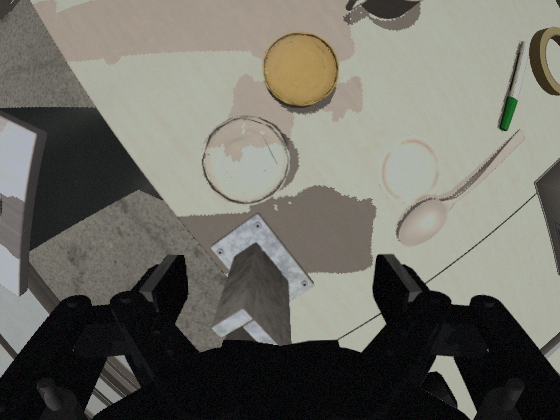

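Run:
```python
from h import *
for z in(-.9,-.75):
  print(z,[back("top",p,z)[:2].round(2) for p in((75,130),(5,230),(110,85))],[back("scene",p,z)[:2].round(2) for p in((36,312),(165,282))])
print("worktop corner",back("top",(117,299)),back("top",(212,130)))
from scipy.spatial.transform import Rotation as R
u=np.array([.009,-.2425,0]);u/=np.linalg.norm(u)
for th in(35,45,50,55):
    t=np.radians(th); z=u*np.sin(t)-np.array([0,0,np.cos(t)])
    y=np.cross([0,0,1],u); 
    for s in(1,-1):
        yy=y*s; x=np.cross(yy,z); rpy=R.from_matrix(np.c_[x,yy,z]).as_euler("xyz",degrees=True)
        for off in(.12,.05,-.17):
            p=np.array([.554,-.023,.036])-u*off; 
            q=robot.inverse_kinematics(p.tolist(),rpy.tolist())
            print(th,s,off,"xaxis",x.round(2),rpy.round(1),None if q is None else np.round(q,0))
```

```text
-0.9 [array([1.12, 0.67]), array([0.67, 0.96]), array([1.32, 0.52])] [array([1.45, 0.53]), array([ 1.38, -0.  ])]
-0.75 [array([1.06, 0.6 ]), array([0.66, 0.86]), array([1.25, 0.46])] [array([1.3 , 0.49]), array([1.25, 0.01])]
worktop corner [0.43990412 0.12498808 0.        ] [ 0.80039806 -0.07578587  0.        ]
35 1 0.12 xaxis [-0.03  0.82 -0.57] [180.   35.   92.1] [  2.  53. -51.  90.  63.  91. -65.]
35 1 0.05 xaxis [-0.03  0.82 -0.57] [180.   35.   92.1] [  7.  49. -48.  95.  62.  85. -61.]
35 1 -0.17 xaxis [-0.03  0.82 -0.57] [180.   35.   92.1] [ 14.  38. -23. 102.  59.  62. -41.]
35 -1 0.12 xaxis [ 0.03 -0.82  0.57] [-180.   -35.   -87.9] [  6.  59. -62.  90.  69.  99. 111.]
35 -1 0.05 xaxis [ 0.03 -0.82  0.57] [-180.   -35.   -87.9] [ 14.  57. -62.  95.  71.  95. 115.]
35 -1 -0.17 xaxis [ 0.03 -0.82  0.57] [-180.   -35.   -87.9] [ 38.  54. -62. 101.  80.  86. 130.]
45 1 0.12 xaxis [-0.03  0.71 -0.71] [180.   45.   92.1] [ -5.  57. -48.  87.  66.  99. -68.]
45 1 0.05 xaxis [-0.03  0.71 -0.71] [180.   45.   92.1] [  2.  54. -48.  93.  68.  95. -66.]
45 1 -0.17 xaxis [-0.03  0.
[... 775 characters left out ...]
87.9] [  7.  66. -62.  91.  80. 112. 109.]
50 -1 -0.17 xaxis [ 0.02 -0.64  0.77] [180.  -50.  -87.9] [ 31.  62. -62. 102.  92. 103. 121.]
55 1 0.12 xaxis [-0.02  0.57 -0.82] [180.   55.   92.1] [-11.  61. -44.  83.  68. 107. -70.]
55 1 0.05 xaxis [-0.02  0.57 -0.82] [180.   55.   92.1] [ -4.  59. -43.  90.  71. 103. -69.]
55 1 -0.17 xaxis [-0.02  0.57 -0.82] [180.   55.   92.1] [  8.  48. -27. 102.  76.  81. -60.]
55 -1 0.12 xaxis [ 0.02 -0.57  0.82] [180.  -55.  -87.9] [ -7.  65. -52.  83.  73. 112. 108.]
55 -1 0.05 xaxis [ 0.02 -0.57  0.82] [180.  -55.  -87.9] [ -0.  63. -52.  90.  76. 108. 109.]
55 -1 -0.17 xaxis [ 0.02 -0.57  0.82] [180.  -55.  -87.9] [ 24.  58. -52. 102.  88.  99. 118.]
```

```bash
cat >> h.py <<'E'
from scipy.spatial.transform import Rotation as Rot
def ori(u,th=40):
    u=np.r_[np.asarray(u,float)[:2],0];u/=np.linalg.norm(u)
    t=np.radians(th); z=u*np.sin(t)-np.array([0,0,np.cos(t)]); y=np.cross([0,0,1],u)
    return Rot.from_matrix(np.c_[np.cross(y,z),y,z]).as_euler("xyz",degrees=True).tolist()
B=np.array([.5545,-.0225]);S=np.array([.563,-.2657]);U=(S-B)/np.linalg.norm(S-B)
def pt(off,z,b=B): return [*(b-U*off),z]
def st(): print(round(robot.current_time_s(),2),np.round(robot.current_tool_pos(),4),np.round(robot.current_contact_force(),1),round(robot.current_finger_gap(),2))
E
python3 - <<'E'
from h import *
fingers.gripper_to(0.4)
robot.move_to([.36,0.03,.32],[180,0,60]); st()
robot.move_to(pt(.17,.25),ori(U)); st()
robot.line_to(pt(.13,.036),velocity=.12); st()
for n in("top","scene"):
    cv2.imwrite(f"pics/{n}1.png",vision.grab_frame(n)[:,:,::-1])
a=np.hstack([cv2.resize(cv2.imread("pics/scene1.png")[80:320,60:400],(400,282)),cv2.resize(cv2.imread("pics/top1.png")[130:330,60:340],(395,282))])
cv2.imwrite("pics/s1.png",a)
E
```

```text
3.3 [0.3603 0.0286 0.3199] [-0.3  0.3 -0.2] 0.4
4.31 [0.549  0.1458 0.2504] [ 1.1 -0.1 -0.2] 0.4
6.28 [0.5503 0.1078 0.0366] [-0.3  0.1  0.6] 0.4
```

View pics/s1.png

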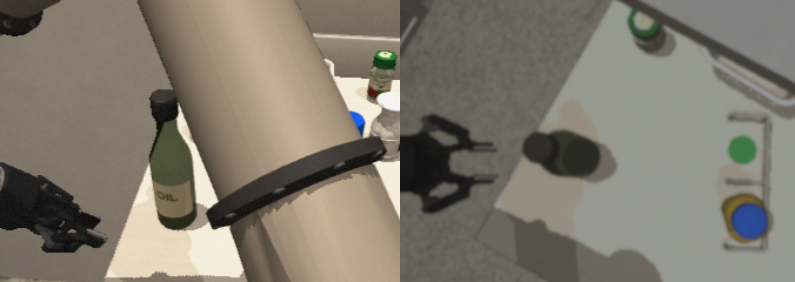

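The gripper is tilted behind the bottle with the fingers straddling its axis, and nothing has been touched. I'll close in on the bottle now.

Run:
```python
from h import *
robot.line_to(pt(.06,.036),velocity=.1); st()
for n in("top","scene","wrist"):
    cv2.imwrite(f"pics/{n}2.png",vision.grab_frame(n)[:,:,::-1])
a=np.hstack([cv2.resize(cv2.imread("pics/wrist2.png"),(400,300)),cv2.resize(cv2.imread("pics/top2.png")[190:290,130:263],(400,300),interpolation=2)])
cv2.imwrite("pics/s2.png",a)
```

```text
7.22 [0.5524 0.0382 0.036 ] [ 0.3 -0.8  0.8] 0.4
```

View pics/s2.png

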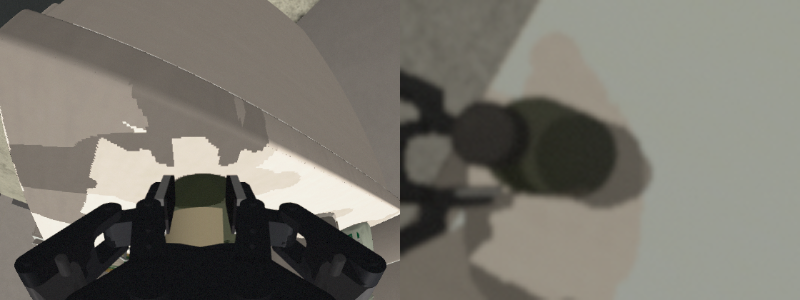

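The wrist view shows the bottle centred between the fingers. I'll push about halfway and check.

```bash
cat >> h.py <<'E'
def look(k):
    for n in("top","scene"): cv2.imwrite(f"pics/{n}{k}.png",vision.grab_frame(n)[:,:,::-1])
    cv2.imwrite(f"pics/s{k}.png",np.hstack([cv2.resize(cv2.imread(f"pics/scene{k}.png")[80:320,100:440],(400,282)),cv2.resize(cv2.imread(f"pics/top{k}.png")[170:310,150:347],(397,282),interpolation=2)]))
E
python3 - <<'E'
from h import *
print(robot.line_to(pt(.035,.036),velocity=.03,f_stop=10)); st()
print(robot.line_to(pt(-.08,.036),velocity=.04,f_stop=12)); st()
look(3)
E
```

```text
False
8.36 [0.5535 0.0127 0.036 ] [2.2 1.8 0.5] 0.4
False
11.38 [ 0.5573 -0.1024  0.036 ] [-0.7  5.2  0. ] 0.4
```

View pics/s3.png

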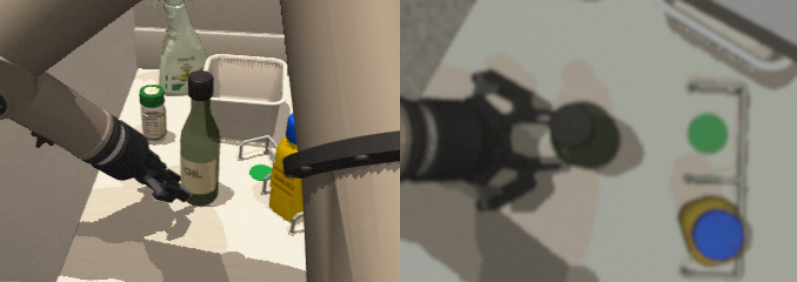

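Run:
```python
from h import *
a=cv2.imread("pics/top3.png")
cv2.imwrite("pics/t3.png",cv2.resize(a[200:280,200:330],None,fx=6,fy=6,interpolation=2))
f=lambda u,v:((u-400)/2.015+150,v/2.014+170)
print(back("top",f(575,125),.227),back("top",f(619,138),0))
```

```text
[ 0.55705439 -0.14813372  0.227     ] [ 0.55900725 -0.17379227  0.        ]
```

View pics/t3.png

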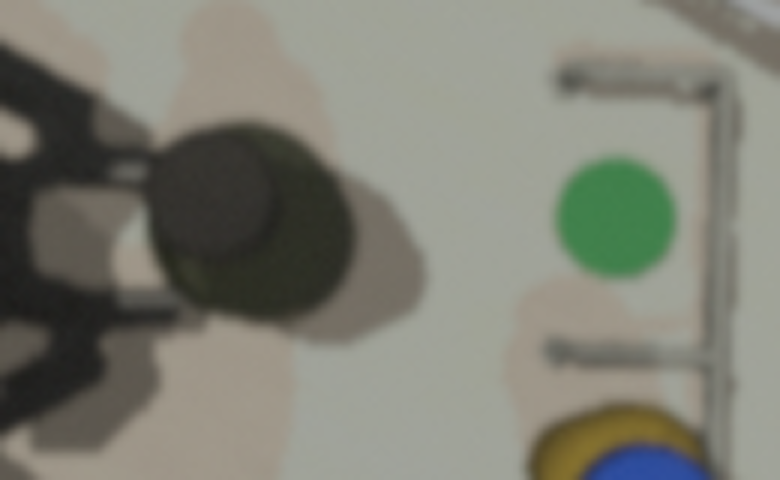

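Run:
```python
from h import *
print(robot.line_to(pt(-.15,.036),velocity=.04,f_stop=12)); st()
look(4)
```

```text
False
13.38 [ 0.5597 -0.1723  0.0359] [0.1 2.8 0.8] 0.4
```

View pics/s4.png

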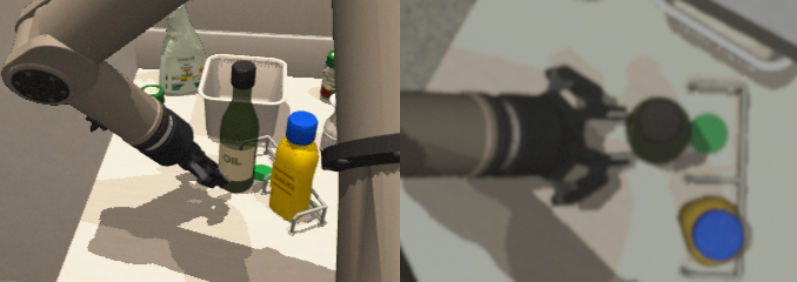

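Run:
```python
from h import *
print(robot.line_to(pt(-.212,.036),velocity=.03,f_stop=8)); st()
look(5)
```

```text
True
15.13 [ 0.5615 -0.2259  0.0353] [-0.   0.5  0. ] 0.4
```

View pics/s5.png

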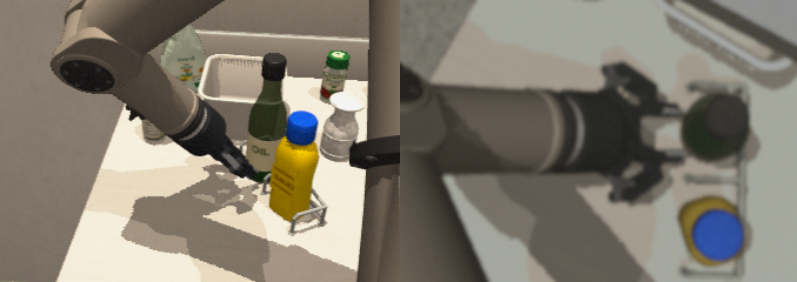

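Run:
```python
from h import *
u2=np.array([-.064,-.998])
def go(d,**k):
    p=robot.current_tool_pos(); return robot.line_to([p[0]+u2[0]*d,p[1]+u2[1]*d,.036],**k)
print(go(.012,velocity=.012,f_stop=9)); st(); robot.pause(.3); st()
look(6)
a=cv2.imread("pics/top6.png");cv2.imwrite("pics/t6.png",cv2.resize(a[190:310,230:360],None,fx=5,fy=5,interpolation=2))
```

```text
True
15.88 [ 0.5613 -0.2259  0.0339] [-0.1  1.1  0.9] 0.4
16.18 [ 0.561  -0.2259  0.0333] [-0.1  0.9  0.4] 0.4
```

View pics/t6.png

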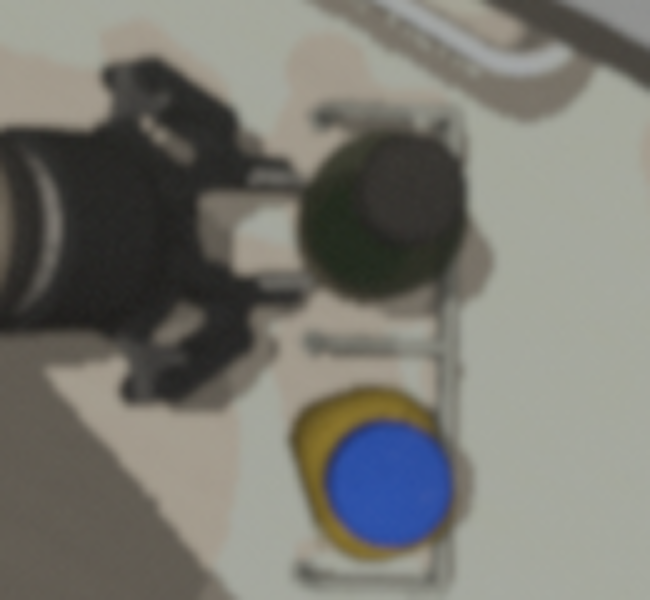

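The second slow push met firm resistance with no further travel, so the bottle is against the rail. I'll back off straight, then check.

Run:
```python
from h import *
print("cap",back("top",(312.4,228),.227))
robot.line_to(pt(-.10,.045),velocity=.06); st()
look(7)
for l in ["oil_bottle","yellow_bottle","spice_jar","shaker"]:
    print(l,[(round(d["p"],2),np.round(d["rect"],1).tolist()) for d in recognise(l,"top")][:2])
a=cv2.imread("pics/top7.png");b=cv2.imread("pics/scene7.png");cv2.imwrite("pics/t7.png",np.hstack([cv2.resize(a[200:320,270:390],None,fx=3.3,fy=3.3,interpolation=2),cv2.resize(b[100:300,210:410],(396,396),interpolation=2)]))
```

```text
cap [ 0.56053755 -0.26762954  0.227     ]
18.17 [ 0.5579 -0.123   0.045 ] [-0.3  0.2 -0.3] 0.4
oil_bottle [(0.71, [308.5, 234.1, 32.3, 37.8])]
yellow_bottle [(0.98, [302.9, 284.7, 36.5, 38.2])]
spice_jar [(0.87, [234.6, 151.0, 26.3, 28.0])]
shaker [(0.65, [385.2, 235.0, 43.1, 32.6])]
```

View pics/t7.png

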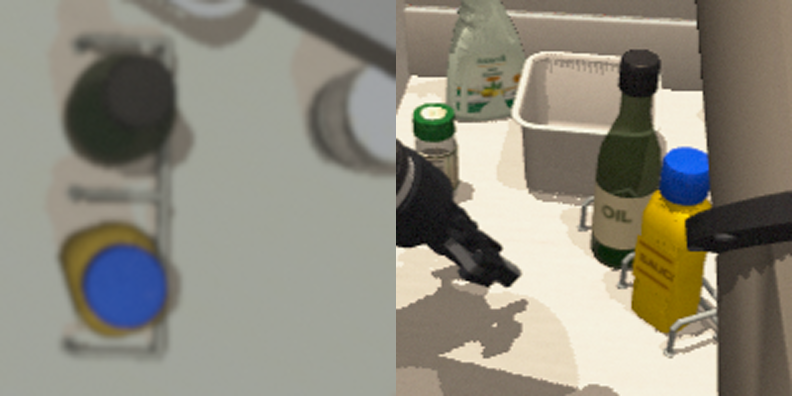

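Run:
```python
from h import *
robot.line_to(pt(.0,.10),velocity=.12); st()
robot.pause(.3); look(8)
a=cv2.imread("pics/top8.png");b=cv2.imread("pics/top7.png");g=lambda i:cv2.cvtColor(i,6)[200:320,280:345].astype(float)
print("diff",np.abs(g(a)-g(b)).mean())
m=cv2.inRange(cv2.cvtColor(a,cv2.COLOR_BGR2HSV),(105,150,60),(130,255,255))
m0=cv2.inRange(cv2.cvtColor(cv2.imread("pics/top0.png"),cv2.COLOR_BGR2HSV),(105,150,60),(130,255,255))
print("yellow cap",[np.argwhere(x).mean(0) for x in(m0,m)])
workorder.close_job(); st()
```

```text
19.57 [ 0.5542 -0.0238  0.0996] [ 0.5 -0.1  0.2] 0.4
diff 3.9398717948717947
yellow cap [array([286.17169374, 307.53828306]), array([286.18981481, 307.55324074])]
the job is handed in; nothing more can be done
the job is handed in; nothing more can be done
```

View pics/s8.png

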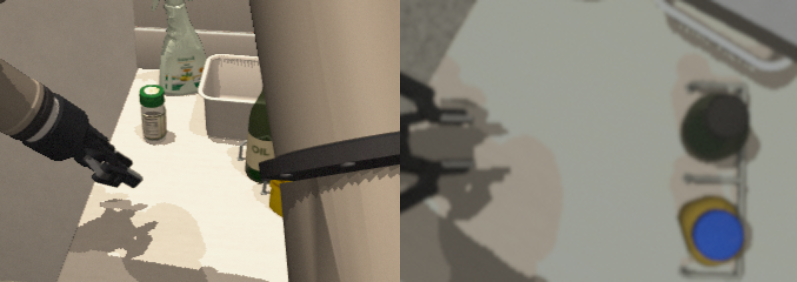

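The oil bottle is standing upright in the free bay, fully home against the back rail, and I handed the job in at about 20 s of the 56 s allowed. I pushed it there with two part-open fingers, low on its body (about 30 mm up), and never gripped or lifted it. At the end I backed the gripper clear of everything.

**Position:** The push stopped on a force rise, and a second slow push met resistance with no further travel. The cap's measured position was (0.5605, −0.2676), about 2 mm from the spot's centre, which I had measured at (0.562, −0.267).

**Other items:** The yellow bottle's cap moved by less than 0.02 pixels in the top view. The spice jar and shaker were found within about 2 pixels of where they started, which is within the networks' scatter.

**One check that did not help:** comparing the last two top pictures of the bay gave a mean difference of 3.9 grey levels. I put that down to image noise and the arm's shadow, since the bottle looks unmoved between them. I saw no failed checks otherwise.

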